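Put the accessory tray back in order

TASK

The four things in the accessory tray are all in one another's places: put the block battery (upright), the capo, the roll of tape and the shaker egg each into the pocket cut for it, so that each sits fully down in its own pocket and lies still. The pockets are taken, so use the tray's empty compartment (or bare desk) for parking one thing on the way. Do not shift or knock over the cat figurine standing on the desk.

Things in the scene. Friction and masses are not known exactly. Their poses are not given: they have to be found in the camera images.
- nine_volt: Block battery (the small upright rectangular one), 17 (its x) x 26 (its y) x 48 mm high, about 46 g, black and tan with two studs on top, standing upright. Origin: centre of its underside. At the start it stands loose on the floor of the capo's pocket.
- capo: Guitar capo: flat black clamp lying on its side, 46 (its x) x 85 (its y, the long way) x 16 mm high, about 50 g, jaw closed and rigid; at rest it leans about 4 deg. Origin: centre of its underside. Grip it across the 46 mm, low down (its jaw half is only 12 mm high). At the start it lies over the mouth of the round pocket.
- tape_roll: Roll of black tape lying flat, outside diameter 62 to 64, 19 mm high, tan core, about 50 g. Origin: centre of its underside. At the start it lies on the egg's seat.
- egg_middle (a point): Middle of the shaker egg, a red egg lying on its side, 55 long (along its y) x 41 (its x) x 41 mm high, about 35 g; this point is 20.5 mm above the underside it had when built and stays at the egg's middle if it rolls; x, y, z are the egg's own axes. Grip it across the 41 mm at mid-height. At the start it sits in the mouth of the battery's pocket. It may roll if left on a bare flat surface.
- battery_insert: Insert with the battery's small pocket. Birch block 102 (x, away from robot) x 88 (y, along the row) x 14 mm, fixed; rim 18 mm above desk. Origin: underside centre, below the pocket's centre. Pocket 34 (x) x 25 (y) mm, 8 deep (floor 6 mm above origin), 3 mm chamfer; battery upright, its 26 mm side along x. A spare cell is fixed at the far edge from 31 mm off centre, 11 mm above rim.
- capo_insert: Insert with the capo's pocket. Birch block 102 (x, away from robot) x 88 (y, along the row) x 14 mm, fixed; rim 18 mm above desk. Origin: underside centre, below the pocket's centre. Pocket 91 (x) x 54 (y) mm, 6 deep (floor 8 mm above origin), 3 mm chamfer; the capo lies with its long way along x, either way round.
- tape_insert: Insert with the round pocket for the tape. Birch block 102 (x, away from robot) x 88 (y, along the row) x 14 mm, fixed; rim 18 mm above desk. Origin: underside centre, below the pocket's centre. Pocket 72 mm across, 6 deep (floor 8 mm above origin), 3 mm chamfer.
- egg_insert: Insert with the egg's seat. Birch block 102 (x, away from robot) x 88 (y, along the row) x 14 mm, fixed; rim 18 mm above desk. Origin: underside centre, below the pocket's centre. Seat 44 (x) x 30 (y) mm, 8 deep (floor 6 mm above origin), 3 mm chamfer; egg rests on its edges, long way along x, middle about 27 mm above origin. A jack adapter is fixed from 34 mm beyond centre, 8 mm above rim.
- spare_insert: Insert with the open empty compartment, the free spot. Birch block 102 (x, away from robot) x 88 (y, along the row) x 14 mm, fixed; rim 18 mm above desk. Origin: underside centre, below the pocket's centre. Compartment 90 (x) x 76 (y) mm, 6 deep, flat floor 8 mm above origin; belongs to none of the four things.
- cat_figure: Bystander: glazed sitting cat figurine, 52 x 62 x 90 mm, cream, standing loose on the desk to the left of the tray; not to be shifted. Origin: centre of its underside. Beside it, left of the tray at the desk's front edge (y from 0.20 up), a fixed guitar head rises to 0.26 m: pass well above it.
Not all that is in view belongs to the job. What is shaped like the nine_volt but orange is not meant.

How it is judged:
By the outcome, as a careful person would: the job done as asked, in the order asked, and still so for the second after the job is handed in, with the robot touching nothing.
It also fails if it takes over 112 s, if anything falls off the work surface, if the arm or the gripper's body presses on something with over 40 N, if the wrist force passes 120 N, or if a joint passes its speed limit or range.

ROBOT

A 6-joint arm with a two-finger parallel gripper is mounted at the origin on a cart in front of the work surface, level with it; the furniture and walls round the work are solid. World frame = base frame: x ahead of the robot, y to its left, z up, the work surface at z = 0. Lengths are in m, angles in rad, forces in N, time in s.
With the tool pointing down it reaches from about 0.375 to 0.925 m from the base axis. Payload 5.7 kg.
Tool frame: the origin (TCP) lies midway between the tips of the shut fingers; the grasp point (between the pads) lies 19 mm behind it; z points along the fingers, y is the line along which they close (so a half turn about z gives the same grasp; the last joint's range is limited). The gripper opens to 88 mm and grips with 3 to 60 N. Pads are 20 mm wide; open, the fingers measure 115 mm over their backs; the gripper's body (75 mm by 178 mm) begins 61 mm behind the grasp point.
Start: joints at [-1.248, 0.359, 1.51, -0, 1.272, -0.115], TCP at [0.254, -0.543, 0.2] pointing down, gripper open.
Joint ranges: [-2.97, 2.97], [-1.01, 2.36], [0.21, 2.38], [-0.96, 4.11], [0.2, 2.71], [-2.98, 2.98]. Speed limits (rad/s): [2.39, 2.39, 3.14, 3.14, 3.14, 3.14].

INTERFACE

Orientations are given as a unit quaternion [x, y, z, w].
In Python, from bench import move_ptp, servo_line, goto_joints, move_gripper, sleep, inverse_kinematics, capture, PlanningError, close_job, spot_in, silhouettes, current_clock, current_joint_pos, current_qvel, current_joint_torque, current_position, current_orientation, current_force, current_torque, current_finger_gap, current_grip_force gives the robot as it stands. Calls block until the motion is done:
- move_ptp(position, orientation): joint-space move of the TCP to a pose.
- servo_line(position, orientation=None, rate=0.15, contact_N=None): straight line of the TCP; orientation=None keeps the orientation; rate is the mean speed in m/s. With contact_N (N) it stops when the force on the tool has changed by that much, and returns True; else False.
- goto_joints(angles): joint-space move.
- move_gripper(opening): finger opening in m; the grip force is fixed at half the most; returns when the fingers have stopped.
- sleep(seconds).
- inverse_kinematics(position, orientation): joint angles nearest the present ones, or None.
- capture(name): name is "scene" or "top" or "wrist"; returns a dict with "image" (384x512x3 uint8, blue, green, red), "range_z" (384x512 float32, m along the optical axis (not along the pixel's ray), 0 where there is no reading), "intrinsics" (3x3 intrinsics, pixels), "R" (3x3) and "t" (3): a world point X has camera coordinates R X + t. Camera axes: x right, y down, z forward; pixel columns grow to the right and rows downward; lengths in m; the calibration is good to about 2 mm. The wrist camera is an equidistant fisheye: a pixel r from the principal point sees the ray r / f radians off the axis. A picture is of the moment at which its call begins.
A pose or a line that the arm cannot do raises PlanningError and nothing moves.
- close_job(): hands the job in; it is judged then, once.
Trained networks look in the newest picture that a camera, given by its name, has taken for a name from the list of things; names that differ only in an ending like _2 or _b are one class to them, and where a whole thing is asked for, a point or a joint stands for the part that bears it (a point fixed in the world has none). Each returns a list of dicts, best first, with "conf" (0 to 1); they miss things now and then, are a little off and sometimes report something else, mostly with a low value. They report only what shows in the picture. A call takes as long as a camera call. They do not tell look-alikes from the thing itself.
- spot_in(camera, query): "xy" ([column, row] in pixels, amid what is visible of it).
- silhouettes(camera, query): "region" (384x512 bool, what is visible of it) and "xy" ([column, row] in pixels, amid what is visible of it).
Readings, each from a call of its own:
- current_clock(): time.
- current_joint_pos(): joint angles.
- current_qvel(): joint speeds.
- current_joint_torque(): joint torques, N m.
- current_position(): TCP position.
- current_orientation(): TCP orientation.
- current_force(): force on the tool from outside, world axes, zero at the start.
- current_torque(): the same for the moment, N m.
- current_finger_gap(): finger opening in m.
- current_grip_force(): force on a finger pad.
Only numpy, scipy, OpenCV 4.12 (cv2) and the standard library are available. Lean on these libraries where they do the work, as an engineer would, in place of code of your own. Each camera call takes 0.05 s, during which the arm holds its last target. There are 200 camera calls.

## Working session

There is one attempt and no reset: what is moved stays moved. The work goes in short steps, each a Python script; the robot and the scene stay as the last script left them, time stands still between calls to the robot, and variables do not carry over. Pictures are saved under pics/ and viewed, at most 14 in all, crops included, and the job is handed in when it is done.

```bash
ls; mkdir -p pics
cat > h.py <<'E'
import numpy as np, cv2
from bench import *
def cloud(c):
    K=c["intrinsics"];z=c["range_z"].astype(float);v,u=np.mgrid[:384,:512]
    P=np.stack([(u-K[0,2])/K[0,0]*z,(v-K[1,2])/K[1,1]*z,z],-1)
    return (P-c["t"])@c["R"]
E
python3 - <<'E'
from h import *
for n in("top","scene"):
    c=capture(n);cv2.imwrite(f"pics/{n}0.png",c["image"])
    W=cloud(c);ok=c["range_z"]>0
    print(n,c["intrinsics"].tolist(),(-c["R"].T@c["t"]).round(3))
    for q in "nine_volt capo tape_roll egg_middle battery_insert capo_insert tape_insert egg_insert spare_insert cat_figure".split():
        for d in silhouettes(n,q)[:3]:
            m=d["region"]&ok;p=W[m]
            if len(p): print(q,round(d["conf"],2),np.round(d["xy"]),m.sum(),np.median(p,0).round(3),np.percentile(p,2,0).round(3),np.percentile(p,98,0).round(3))
print(current_clock())
E
```

```text
pics
top [[386.84289178333404, 0.0, 246.55894246439064], [0.0, 386.84289178333404, 199.6029572902441], [0.0, 0.0, 1.0]] [ 0.319 -0.048  1.225]
nine_volt 0.61 [366. 214.] 76 [ 0.414 -0.411  0.043] [ 0.402 -0.425  0.002] [ 0.427 -0.403  0.05 ]
nine_volt 0.51 [328. 218.] 70 [ 0.407 -0.285  0.055] [ 0.395 -0.298  0.013] [ 0.419 -0.278  0.06 ]
capo 0.76 [270. 213.] 141 [ 0.426 -0.12   0.033] [ 0.39  -0.13   0.022] [ 0.465 -0.093  0.037]
tape_roll 0.64 [207. 215.] 266 [0.417 0.07  0.035] [0.39  0.04  0.009] [0.449 0.099 0.04 ]
egg_middle 0.57 [240. 210.] 164 [ 0.425 -0.022  0.047] [ 0.403 -0.038  0.021] [ 0.45  -0.004  0.054]
battery_insert 0.97 [247. 212.] 692 [ 0.423 -0.022  0.017] [ 0.377 -0.063  0.012] [0.474 0.019 0.029]
capo_insert 0.64 [326. 208.] 817 [ 0.431 -0.288  0.014] [ 0.378 -0.33   0.007] [ 0.475 -0.245  0.021]
tape_insert 0.97 [267. 218.] 785 [ 0.426 -0.107  0.016] [ 0.375 -0.156  0.008] [ 0.475 -0.068  0.032]
tape_insert 0.59 [238. 212.] 139 [ 0.424 -0.022  0.048] [ 0.403 -0.037  0.04 ] [ 0.446 -0.007  0.054]
egg_insert 0.71 [210. 214.] 677 [0.426 0.067 0.017] [0.375 0.025
[... 852 characters left out ...]
9 0.028]
capo_insert 0.62 [339. 260.] 1202 [ 0.422 -0.298  0.016] [ 0.374 -0.334  0.01 ] [ 0.475 -0.248  0.02 ]
tape_insert 0.61 [266. 225.] 597 [ 0.416 -0.13   0.017] [ 0.374 -0.156  0.01 ] [ 0.471 -0.071  0.02 ]
tape_insert 0.47 [340. 261.] 1193 [ 0.423 -0.297  0.016] [ 0.375 -0.334  0.01 ] [ 0.474 -0.248  0.02 ]
tape_insert 0.18 [213. 199.] 436 [0.407 0.048 0.018] [0.373 0.021 0.014] [0.473 0.108 0.026]
egg_insert 0.98 [218. 209.] 406 [0.402 0.042 0.018] [0.373 0.02  0.015] [0.473 0.108 0.024]
spare_insert 0.6 [301. 240.] 1208 [ 0.425 -0.201  0.013] [ 0.375 -0.245  0.01 ] [ 0.473 -0.16   0.019]
cat_figure 0.85 [190. 155.] 337 [0.532 0.25  0.035] [0.52  0.23  0.005] [0.555 0.272 0.083]
1.1
```

Run:
```python
import cv2,numpy as np
a=cv2.imread("pics/top0.png")[150:270,120:400];b=cv2.imread("pics/scene0.png")[120:330,150:430]
a=cv2.resize(a,(784,336),interpolation=cv2.INTER_CUBIC)
cv2.imwrite("pics/a.png",a);cv2.imwrite("pics/b.png",cv2.resize(b,(784,588),interpolation=cv2.INTER_CUBIC))
```

```text
(no output)
```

View pics/a.png

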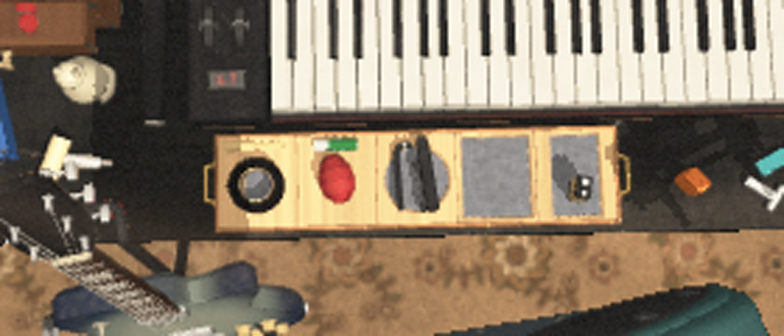

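View pics/b.png

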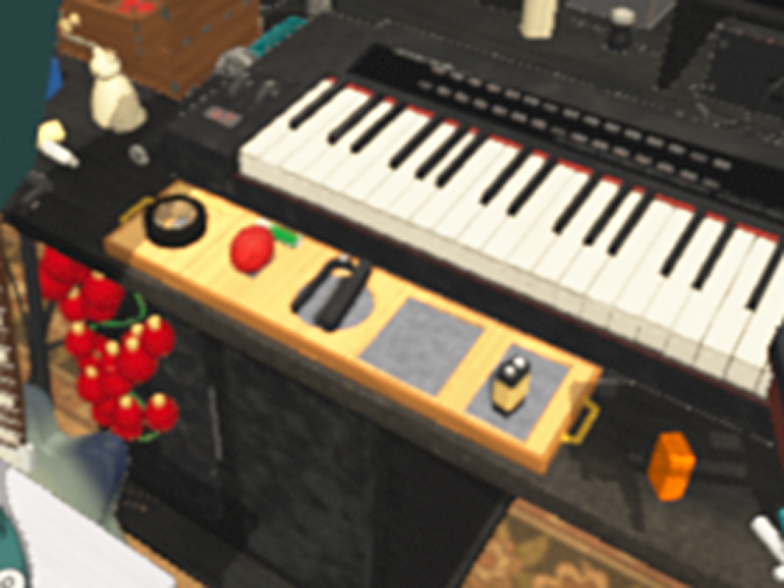

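```bash
cat >> h.py <<'E'
from scipy.spatial.transform import Rotation as Rn
def quat(a):
    "tool down, closing axis (tool y) at world angle a (rad) mod pi; of the two half turns the one with small joint 6"
    y=np.array([np.cos(a),np.sin(a),0]);z=np.array([0,0,-1.])
    return Rn.from_matrix(np.stack([np.cross(y,z),y,z],1)).as_quat()
def best(p,a):
    r=[]
    for k in (0,np.pi):
        q=quat(a+k);j=inverse_kinematics(p,q)
        if j is not None: r.append((abs(j[5]),tuple(q)))
    return list(min(r)[1])
def wcloud(c):
    K=c["intrinsics"];z=c["range_z"].astype(float);v,u=np.mgrid[:384,:512]
    x=(u-K[0,2])/K[0,0];y=(v-K[1,2])/K[1,1];r=np.hypot(x,y)+1e-9
    s=np.tan(np.minimum(r,1.45))/r
    return (np.stack([x*s*z,y*s*z,z],-1)-c["t"])@c["R"]
def look(name,qs,fn=None):
    c=capture(name);W=(wcloud if name=="wrist" else cloud)(c);ok=c["range_z"]>0
    if fn: cv2.imwrite(f"pics/{fn}.png",c["image"])
    for q in qs:
        for d in silhouettes(name,q)[:3]:
            m=d["region"]&ok;p=W[m]
            if len(p)<5: continue
            t=p[p[:,2]>(.021 if not q.endswith("insert") else -1)]
            if len(t)<5: continue
            (cx,cy),wh,an=cv2.minAreaRect((t[:,:2]*1000).astype(np.float32))
            print(q,round(d["conf"],2),np.round(d["xy"]),len(p),"med",np.median(p,0).round(4),"lo",np.percentile(p,2,0).round(3),"hi",np.percentile(p,98,0).round(3),"rect",round(cx,1),round(cy,1),np.round(wh,1),round(an,1))
    return c,W
E
python3 - <<'E'
from h import *
c=capture("top");W=cloud(c)
m=(c["range_z"]>0)&(W[...,0]>.48)&(W[...,0]<.6)&(W[...,1]>-.4)&(W[...,1]<.12)
p=W[m]
for x in np.arange(.48,.6,.01):
    s=p[(p[:,0]>=x)&(p[:,0]<x+.01),2]; print(round(x,2),np.percentile(s,[50,99]).round(3),end=" ")
print()
I="nine_volt capo tape_roll egg_middle battery_insert capo_insert tape_insert egg_insert spare_insert".split()
for i,y in enumerate((-.25,-.02)):
    P=[.41,y,.25];q=best(P,np.pi/2);move_ptp(P,q);sleep(.2)
    print(current_position(),current_joint_pos())
    look("wrist",I,f"w{i}")
print(current_clock())
E
```

```text
0.48 [0.013 0.068] 0.49 [0.051 0.075] 0.5 [0.071 0.077] 0.51 [0.071 0.076] 0.52 [0.071 0.077] 0.53 [0.071 0.076] 0.54 [0.071 0.076] 0.55 [0.072 0.086] 0.56 [0.072 0.086] 0.57 [0.073 0.085] 0.58 [0.073 0.087] 0.59 [0.073 0.086] 
[ 0.40977763 -0.25088118  0.24977708] [-6.93110272e-01  1.38234688e-01  1.68680558e+00 -1.86722158e-04
  1.31686197e+00  8.78958163e-01]
nine_volt 0.76 [284. 172.] 326 med [ 0.4097 -0.2881  0.0573] lo [ 0.396 -0.297  0.016] hi [ 0.42  -0.28   0.061] rect 407.2 -289.2 [16.8 25.8] 80.0
nine_volt 0.56 [371. 167.] 393 med [ 0.4156 -0.4122  0.0428] lo [ 0.397 -0.443 -0.001] hi [ 0.427 -0.403  0.048] rect 414.1 -415.6 [26.4 18.2] 43.3
capo 0.64 [160. 157.] 1248 med [ 0.427  -0.118   0.0311] lo [ 0.388 -0.134  0.019] hi [ 0.466 -0.088  0.035] rect 425.9 -108.5 [84.9 45. ] 6.6
tape_roll 0.86 [ 59. 166.] 888 med [0.4184 0.0615 0.0352] lo [0.392 0.036 0.018] hi [0.446 0.094 0.037] rect 418.1 65.0 [59.2 60.8] 26.0
tape_roll 0.53 [ 71. 151.] 1502 med [0.4393 0.0531 0.0176] lo [0.373 0.023 0.01 ] hi [0.472 0.108 0.026] rect 437.8 57.8 [88.6 61.2] 23.3
egg_middle 0.91 [103.
[... 2375 characters left out ...]
27  0.0177] lo [ 0.374 -0.065  0.016] hi [0.473 0.021 0.028] rect 423.2 -21.4 [102.5  88.3] 0.9
capo_insert 0.62 [421. 154.] 2522 med [ 0.4319 -0.2839  0.0148] lo [ 0.375 -0.332  0.01 ] hi [ 0.474 -0.245  0.019] rect 424.8 -290.0 [103.8  93. ] 1.6
tape_insert 0.98 [312. 155.] 3197 med [ 0.4236 -0.1045  0.0169] lo [ 0.374 -0.153  0.011] hi [ 0.474 -0.067  0.029] rect 424.2 -111.0 [103.2  89.7] 0.1
egg_insert 0.76 [196. 150.] 2784 med [0.4301 0.0635 0.0175] lo [0.373 0.024 0.009] hi [0.472 0.11  0.025] rect 422.7 67.3 [ 89.3 102.8] 89.9
spare_insert 0.76 [373. 154.] 3586 med [ 0.4243 -0.1992  0.0122] lo [ 0.375 -0.242  0.01 ] hi [ 0.473 -0.157  0.018] rect 423.9 -200.3 [102.8  90.8] 0.6
4.7333
```

```bash
cat >> h.py <<'E'
def pick(x,y,a,z,opening,hi=.16):
    a=np.radians(a);q=best([x,y,hi],a)
    move_gripper(opening);move_ptp([x,y,hi],q)
    if servo_line([x,y,z],q,rate=.1,contact_N=15): print("contact on descent")
    print("at",np.round(current_position(),4)); move_gripper(0)
    print("gap",round(current_finger_gap(),4),"grip",current_grip_force())
    servo_line([x,y,z+.06],q,rate=.12); print("lifted gap",round(current_finger_gap(),4))
def place(x,y,z,opening,a=90,hi=.16,contact=5,up=None):
    a=np.radians(a);q=best([x,y,hi],a)
    p=current_position();servo_line([p[0],p[1],hi],rate=.15)
    move_ptp([x,y,hi],q); servo_line([x,y,z+.015],q,rate=.12); sleep(.15)
    print("touch",servo_line([x,y,z],q,rate=.03,contact_N=contact),np.round(current_position(),4),np.round(current_force(),1))
    move_gripper(opening); servo_line([x,y,hi],q,rate=.15)
    print("t",current_clock())
E
python3 - <<'E'
from h import *
pick(.4075,-.2888,80,.030,.05)
place(.424,-.1998,.0295,.04)
pick(.426,-.108,96.6,.0235,.066)
c,W=look("wrist",["capo"],"held")
E
```

```text
at [ 0.4079 -0.2892  0.0305]
gap 0.016 grip 29.994980692863464
lifted gap 0.016
touch True [ 0.4239 -0.1996  0.03  ] [-0.1  0.9  5.5]
t 13.7167
at [ 0.4264 -0.1082  0.0239]
gap 0.0004 grip 0.0
lifted gap 0.0005
capo 0.71 [265. 192.] 2563 med [ 0.4356 -0.1144  0.0321] lo [ 0.394 -0.131  0.021] hi [ 0.469 -0.087  0.035] rect 428.0 -106.6 [80.7 45.1] 7.4
capo 0.41 [365. 221.] 1228 med [ 0.4266 -0.1945  0.0528] lo [ 0.412 -0.208  0.015] hi [ 0.437 -0.191  0.06 ] rect 423.9 -199.5 [17.7 26.5] 88.5
```

View pics/held.png

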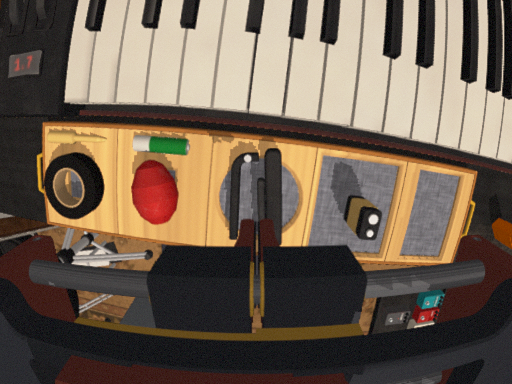

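Run:
```python
from h import *
servo_line([.38,-.11,.2],rate=.2); sleep(.2)
c,W=look("wrist",["capo"])
cv2.imwrite("pics/c.png",cv2.resize(c["image"][100:250,190:340],(600,600),interpolation=cv2.INTER_CUBIC))
d=[x for x in silhouettes("wrist","capo")][0]["region"]&(c["range_z"]>0)
p=W[d]; a=np.radians(6.6); o=np.array([.427,-.107])
u=(p[:,:2]-o)@[np.cos(a),np.sin(a)];v=(p[:,:2]-o)@[-np.sin(a),np.cos(a)]
print("rows u(long, mm), cols v(mm) -26..26 step 4: z mm (max)")
for lo in range(-44,44,8):
    r=[]
    for w in range(-28,28,4):
        s=p[(u>=lo/1e3)&(u<(lo+8)/1e3)&(v>=w/1e3)&(v<(w+4)/1e3),2]
        r.append(int(round(np.percentile(s,80)*1e3)) if len(s)>2 else 0)
    print(lo,r)
```

```text
capo 0.66 [265. 135.] 1488 med [ 0.4257 -0.1165  0.0323] lo [ 0.389 -0.131  0.023] hi [ 0.465 -0.087  0.035] rect 425.8 -106.8 [83.8 44.3] 7.2
capo 0.52 [130. 122.] 3079 med [0.4303 0.0589 0.0175] lo [0.373 0.023 0.009] hi [0.473 0.109 0.026] rect 428.7 73.9 [64.7 80.2] 84.1
rows u(long, mm), cols v(mm) -26..26 step 4: z mm (max)
-44 [0, 34, 34, 34, 34, 32, 29, 0, 0, 0, 0, 0, 0, 0]
-36 [16, 34, 35, 34, 33, 32, 31, 0, 0, 0, 0, 30, 30, 0]
-28 [0, 34, 35, 35, 34, 32, 30, 0, 0, 0, 25, 30, 29, 0]
-20 [0, 34, 35, 34, 34, 32, 31, 0, 0, 0, 28, 30, 30, 0]
-12 [0, 34, 35, 34, 33, 32, 31, 0, 0, 0, 29, 30, 30, 0]
-4 [0, 34, 34, 34, 33, 32, 31, 0, 0, 0, 30, 30, 29, 0]
4 [0, 34, 35, 34, 34, 32, 31, 0, 0, 0, 31, 30, 0, 0]
12 [0, 34, 34, 35, 34, 31, 31, 0, 0, 0, 30, 30, 0, 0]
20 [0, 33, 34, 34, 34, 0, 0, 0, 0, 0, 30, 31, 0, 0]
28 [0, 33, 35, 35, 34, 0, 31, 31, 34, 31, 30, 30, 0, 0]
36 [0, 0, 34, 34, 34, 0, 0, 32, 33, 29, 0, 0, 0, 0]
```

View pics/c.png

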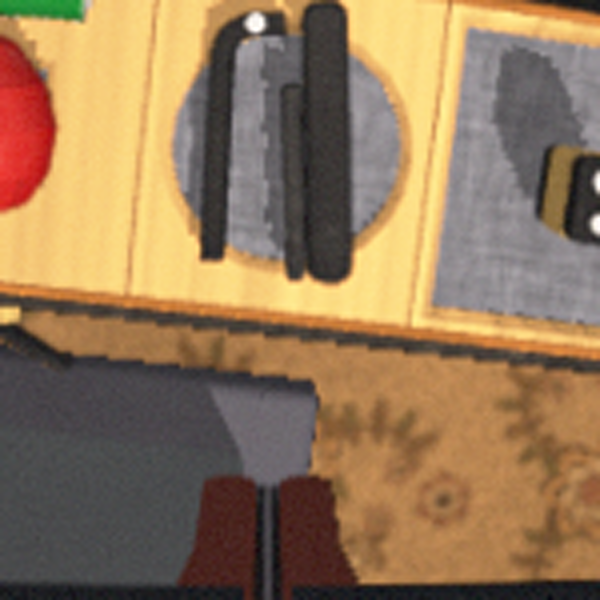

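Run:
```python
from h import *
for g in (0,.066):
    move_gripper(g);sleep(.1)
    c=capture("wrist");W=wcloud(c);t=np.array(current_position())
    P=W-t;m=(c["range_z"]>0)&(np.abs(P[...,0])<.06)&(np.abs(P[...,1])<.07)&(P[...,2]>-.03)&(P[...,2]<.1)
    p=P[m];print(g,current_finger_gap(),len(p),"lowest z rel TCP",np.percentile(p[:,2],[0,1,5]).round(4))
    for lo in range(-64,64,8):
        s=p[(p[:,1]>=lo/1e3)&(p[:,1]<(lo+8)/1e3)]
        if len(s)>3:print(lo,len(s),s[:,2].min().round(4),s[s[:,2].argmin()].round(3))
cv2.imwrite("pics/open.png",c["image"][180:384])
print(current_clock())
```

```text
0 0.00012326668131987776 1282 lowest z rel TCP [0.0221 0.0232 0.0271]
-16 47 0.0246 [ 0.013 -0.008  0.025]
-8 595 0.0222 [ 0.011 -0.005  0.022]
0 534 0.0221 [0.01  0.004 0.022]
8 106 0.0248 [0.011 0.008 0.025]
0.066 0.06607506955148663 4635 lowest z rel TCP [0.022  0.0238 0.0285]
-48 275 0.0246 [ 0.016 -0.04   0.025]
-40 2026 0.022 [ 0.005 -0.034  0.022]
24 254 0.0226 [-0.007  0.032  0.023]
32 1691 0.022 [-0.005  0.032  0.022]
40 388 0.0234 [0.007 0.04  0.023]
20.8583
```

View pics/open.png

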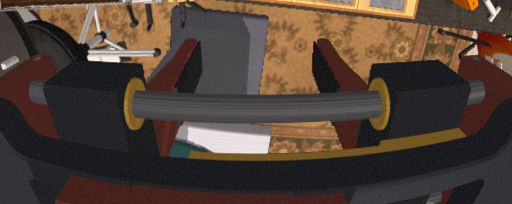

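Run:
```python
from h import *
move_gripper(0);P=[.424,-.289,.12];q=best(P,np.pi/2);move_ptp(P,q);servo_line([.424,-.289,.045],q,rate=.12);sleep(.2)
print(servo_line([.424,-.289,-.012],q,rate=.03,contact_N=4),current_position(),current_force())
servo_line(P,q,rate=.15);print(current_clock())
```

```text
True [ 0.42396783 -0.28895469 -0.01063724] [-0.68951285  0.21517759  4.89969402]
26.4583
```

```bash
sed -i 's/^def pick(x,y,a,z,opening,hi=.16):/def pick(x,y,a,z,opening,hi=.16):\n    z-=.022  # real finger tips lie 22 mm behind the reported TCP/; s/^    a=np.radians(a);q=best(\[x,y,hi\],a)\n    p=/&/' h.py
sed -i 's/^def place(\(.*\)):$/def place(\1):\n    z-=.022/' h.py; tail -24 h.py
python3 - <<'E'
from h import *
pick(.426,-.1072,97,.0230,.064)
look("wrist",["capo"],"held2")
E
```

```text
for d in silhouettes(name,q)[:3]:
            m=d["region"]&ok;p=W[m]
            if len(p)<5: continue
            t=p[p[:,2]>(.021 if not q.endswith("insert") else -1)]
            if len(t)<5: continue
            (cx,cy),wh,an=cv2.minAreaRect((t[:,:2]*1000).astype(np.float32))
            print(q,round(d["conf"],2),np.round(d["xy"]),len(p),"med",np.median(p,0).round(4),"lo",np.percentile(p,2,0).round(3),"hi",np.percentile(p,98,0).round(3),"rect",round(cx,1),round(cy,1),np.round(wh,1),round(an,1))
    return c,W
def pick(x,y,a,z,opening,hi=.16):
    z-=.022  # real finger tips lie 22 mm behind the reported TCP
    a=np.radians(a);q=best([x,y,hi],a)
    move_gripper(opening);move_ptp([x,y,hi],q)
    if servo_line([x,y,z],q,rate=.1,contact_N=15): print("contact on descent")
    print("at",np.round(current_position(),4)); move_gripper(0)
    print("gap",round(current_finger_gap(),4),"grip",current_grip_force())
    servo_line([x,y,z+.06],q,rate=.12); print("lifted gap",round(current_finger_gap(),4))
def place(x,y,z,opening,a=90,hi=.16,contact=5,up=None):
    z-=.022
    a=np.radians(a);q=best([x,y,hi],a)
    p=current_position();servo_line([p[0],p[1],hi],rate=.15)
    move_ptp([x,y,hi],q); servo_line([x,y,z+.015],q,rate=.12); sleep(.15)
    print("touch",servo_line([x,y,z],q,rate=.03,contact_N=contact),np.round(current_position(),4),np.round(current_force(),1))
    move_gripper(opening); servo_line([x,y,hi],q,rate=.15)
    print("t",current_clock())
at [ 0.4264 -0.1074  0.0014]
gap 0.043 grip 29.91473260030034
lifted gap 0.0431
capo 0.92 [270. 222.] 5169 med [ 0.4388 -0.1141  0.0914] lo [ 0.405 -0.129  0.081] hi [ 0.468 -0.086  0.094] rect 434.1 -106.1 [68.1 44.6] 7.5
```

View pics/held2.png

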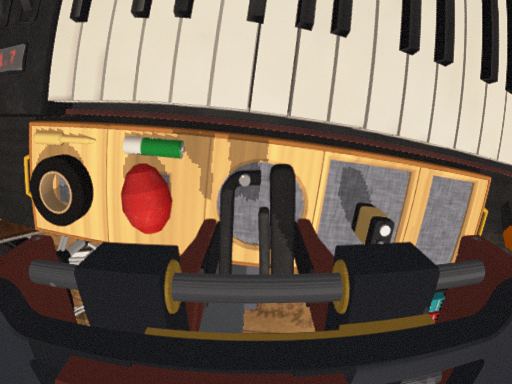

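Run:
```python
from h import *
place(.4246,-.289,.0182,.058)
sleep(.1);c,W=look("wrist",["capo"])
cv2.imwrite("pics/d.png",cv2.resize(c["image"][90:260,170:350],(540,510),interpolation=cv2.INTER_CUBIC))
pick(.4195,.0675,90,.026,.080)
```

```text
touch False [ 0.4245 -0.2889 -0.004 ] [ 0.1 -0.5 -0.5]
t 36.725
capo 0.66 [265. 181.] 1872 med [ 0.4258 -0.2981  0.0259] lo [ 0.385 -0.311  0.012] hi [ 0.465 -0.268  0.029] rect 424.5 -287.9 [84.1 45.2] 0.9
capo 0.34 [ 24. 175.] 1308 med [0.4328 0.0436 0.0176] lo [0.373 0.022 0.014] hi [0.472 0.102 0.024] rect 452.0 34.5 [103.   23.9] 69.6
at [0.4199 0.0675 0.0044]
gap 0.0613 grip 30.002788142301142
lifted gap 0.061
```

View pics/d.png

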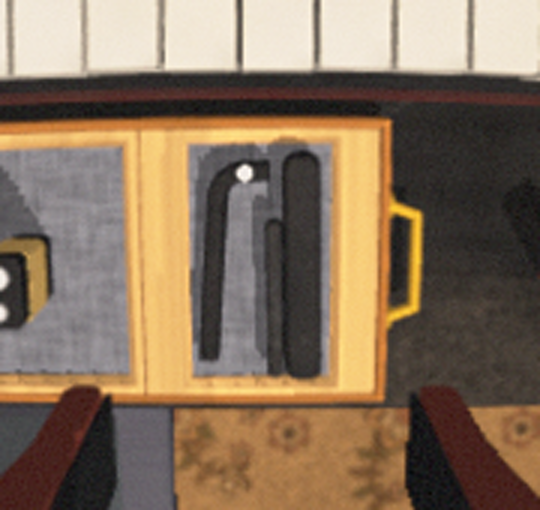

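Run:
```python
from h import *
place(.4242,-.1108,.020,.074)
sleep(.1);look("wrist",["tape_roll","egg_middle"],"e")
pick(.4246,-.0212,104,.024,.060)
look("wrist",["egg_middle"],"f")
```

```text
touch True [ 0.4239 -0.1107 -0.0018] [-0.2 -0.3  4.6]
t 46.85
tape_roll 0.96 [256. 193.] 2012 med [ 0.4232 -0.1107  0.0298] lo [ 0.395 -0.14   0.013] hi [ 0.453 -0.083  0.031] rect 423.1 -111.3 [61.6 62.1] 52.5
tape_roll 0.5 [337. 187.] 651 med [ 0.4263 -0.1955  0.0562] lo [ 0.412 -0.207  0.015] hi [ 0.437 -0.191  0.061] rect 424.4 -199.1 [25.6 17.4] 1.7
egg_middle 0.74 [178. 180.] 1377 med [ 0.4268 -0.0256  0.0469] lo [ 0.402 -0.041  0.033] hi [ 0.449 -0.007  0.054] rect 425.0 -22.2 [53.2 36.8] 21.0
egg_middle 0.26 [186. 170.] 4914 med [ 0.432  -0.0325  0.0176] lo [ 0.375 -0.065  0.016] hi [0.473 0.021 0.028] rect 446.9 -28.5 [76.6 55.8] 42.0
at [ 0.425  -0.0213  0.0024]
gap 0.0388 grip 30.000559331383556
lifted gap 0.0392
```

View pics/f.png

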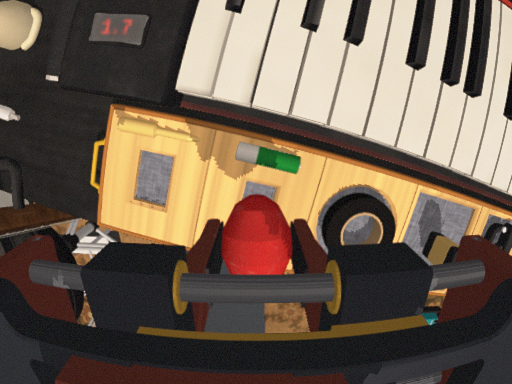

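Run:
```python
from h import *
place(.4230,.067,.0205,.056,contact=4)
sleep(.1);look("wrist",["egg_middle"],"g")
pick(.4241,-.1996,90,.040,.04)
look("wrist",["egg_middle","nine_volt"],"h")
print(current_clock())
```

```text
touch True [ 4.23e-01  6.73e-02 -3.00e-04] [-0.5  2.6  4.4]
t 55.9667
egg_middle 0.79 [256. 180.] 1472 med [0.4262 0.0677 0.0443] lo [0.401 0.049 0.031] hi [0.449 0.085 0.051] rect 423.9 67.0 [41.3 50.3] 63.4
at [ 0.4245 -0.1999  0.0184]
gap 0.0162 grip 29.985879063606262
lifted gap 0.0161
egg_middle 0.57 [ 12. 202.] 1102 med [0.4244 0.0545 0.0377] lo [0.4   0.047 0.017] hi [0.449 0.067 0.049] rect 424.5 58.3 [53.3 24.6] 0.5
egg_middle 0.36 [364. 195.] 3013 med [ 0.4278 -0.2967  0.0251] lo [ 0.387 -0.31   0.014] hi [ 0.464 -0.267  0.029] rect 421.2 -277.7 [84.2 75.2] 8.8
nine_volt 0.85 [469. 211.] 944 med [ 0.4177 -0.4098  0.033 ] lo [ 0.401 -0.427  0.   ] hi [ 0.428 -0.403  0.048] rect 414.4 -415.5 [27.2 17.4] 41.3
nine_volt 0.75 [254. 238.] 1872 med [ 0.4308 -0.2     0.1167] lo [ 0.412 -0.208  0.076] hi [ 0.436 -0.192  0.12 ] rect 423.6 -199.9 [17.  26.2] 89.2
60.5417
```

View pics/g.png

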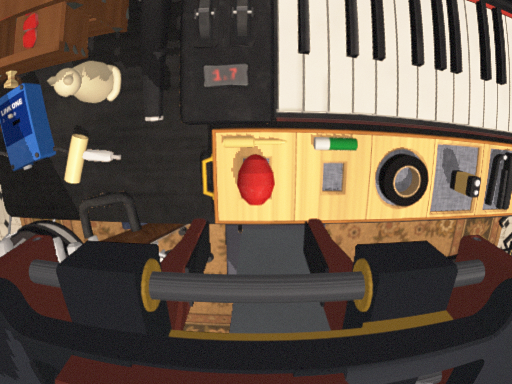

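View pics/h.png

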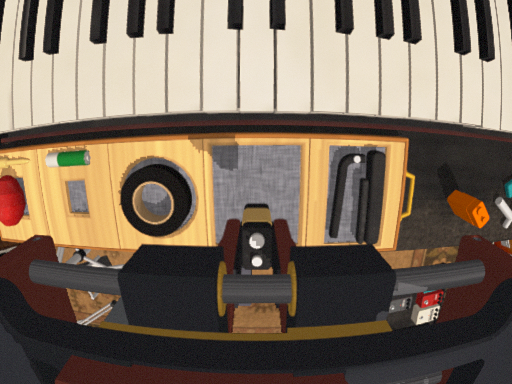

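Run:
```python
from h import *
place(.4232,-.0216,.0373,.034,contact=5)
P=[.40,-.11,.28];move_ptp(P,best(P,np.pi/2));sleep(.3)
c,W=look("wrist",["nine_volt","capo","tape_roll","egg_middle","cat_figure"],"z")
cv2.imwrite("pics/z2.png",cv2.resize(c["image"][100:230,60:460],(800,260),interpolation=cv2.INTER_CUBIC))
look("scene",["cat_figure","nine_volt"]);print(current_clock())
```

```text
touch True [ 0.4231 -0.0214  0.016 ] [0.2 0.4 4.8]
t 65.4583
nine_volt 0.75 [198. 151.] 309 med [ 0.4229 -0.0257  0.0549] lo [ 0.41  -0.031  0.012] hi [ 0.435 -0.015  0.058] rect 422.4 -22.9 [16.6 25.1] 88.8
nine_volt 0.66 [437. 160.] 333 med [ 0.4153 -0.4105  0.035 ] lo [ 0.401 -0.425  0.   ] hi [ 0.428 -0.403  0.048] rect 414.2 -415.2 [26.8 17.7] 40.1
capo 0.87 [376. 148.] 921 med [ 0.4254 -0.2961  0.025 ] lo [ 0.386 -0.309  0.015] hi [ 0.462 -0.267  0.029] rect 424.0 -288.9 [43.7 82.7] 88.8
tape_roll 0.94 [266. 151.] 1124 med [ 0.4223 -0.1116  0.0296] lo [ 0.394 -0.141  0.011] hi [ 0.451 -0.082  0.031] rect 422.6 -111.7 [60.8 61.6] 0.3
tape_roll 0.48 [157. 144.] 2431 med [0.4275 0.056  0.0176] lo [0.375 0.024 0.015] hi [0.472 0.109 0.025] rect 433.6 71.2 [67.  69.5] 84.0
egg_middle 0.88 [143. 152.] 684 med [0.4238 0.0615 0.0439] lo [0.399 0.048 0.029] hi [0.447 0.08  0.05 ] rect 422.9 64.2 [36.5 52.1] 73.7
cat_figure 0.92 [43. 89.] 1014 med [0.5391 0.2507 0.037 ] lo [ 0.52   0.231 -0.   ] hi [0.564 0.271 0.084] rect 541.6 256.9 [34.  48.1] 74.5
cat_figure 0.24 [365. 146.] 2301 med [ 0.4265 -0.2821  0.0165] lo [ 0.375 -0.332  0.011] hi [ 0.474 -0.245  0.019] rect 424.7 -292.4 [36.6 82.3] 90.0
cat_figure 0.57 [189. 154.] 416 med [0.534  0.2515 0.0309] lo [ 0.52   0.23  -0.001] hi [0.606 0.325 0.084] rect 553.4 284.5 [96.6 47. ] 66.1
nine_volt 0.56 [387. 289.] 270 med [ 0.4068 -0.4184  0.033 ] lo [ 0.399 -0.43  -0.   ] hi [ 0.422 -0.405  0.049] rect 412.3 -418.2 [27.3 17.1] 42.6
nine_volt 0.53 [243. 208.] 168 med [ 0.4157 -0.0299  0.041 ] lo [ 0.408 -0.033  0.015] hi [ 0.433 -0.017  0.058] rect 420.8 -25.1 [26.3 18.2] 3.6
66.8583
```

View pics/z2.png

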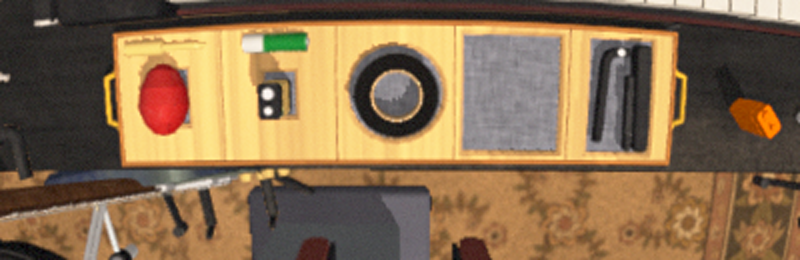

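The picture shows all four things down in their own pockets: egg (163,100), battery (270,100), tape (395,95) and capo (620,95). Their top heights are 50, 58, 31 and 29 mm, as expected, and the cat has not moved.

```bash
python3 -c "
from bench import *
print(close_job())"
```

```text
the job is handed in; nothing more can be done
None
```

The battery (upright), capo, tape and egg are each fully down in their own pockets, the cat has not moved, and the job was handed in at about 67 s of the 112 s allowed.

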